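# Clip the padding clamp onto the leaning bundle

### The arm

A 6-joint arm with a two-finger parallel gripper is mounted at the origin on the work surface. World frame = base frame: x ahead of the robot, y to its left, z up, the work surface at z = 0. Lengths are in m, angles in rad, forces in N, time in s.
With the tool pointing down it reaches from about 0.25 to 0.775 m from the base axis. Payload 4 kg.
Tool frame: the origin (TCP) lies midway between the tips of the shut fingers; the grasp point (between the pads) lies 19 mm behind it (grip_point_offset is the distance from the TCP to the grasp point, in m); z points along the fingers, y is the line along which they close (so a half turn about z gives the same grasp; the last joint's range is limited). The gripper opens to 94 mm and grips with 3 to 60 N. Pads are 16 mm wide; open, the fingers measure 119 mm over their backs; the gripper's body (75 mm by 177 mm) begins 78 mm behind the grasp point.
Start: joints at [-1.377, 0.087, 1.371, -0, 1.684, -0.103], TCP at [0.161, -0.526, 0.206] pointing down, gripper open.
Joint ranges: [-3.1, 3.1], [-0.76, 2.03], [0.27, 2.55], [-1.08, 4.22], [0.17, 2.65], [-2.57, 2.57]. Speed limits (rad/s): [2.79, 2.79, 3.14, 3.14, 3.14, 3.14].

### API

Orientations are given as [roll, pitch, yaw] about the fixed x, y, z axes, in that order (R = Rz(yaw) Ry(pitch) Rx(roll)).
In Python, from bench import * gives the robot as it stands.
- The arm moves only by the tool carry_out, never from a script. Its argument "commands" is a list of rows, each a list of 6 numbers: the shift along the tool's x, y, z in m, then the turn, a rotation vector about the tool's x, y, z in rad. In form: [[tx, ty, tz, rx, ry, rz], ...]. A call has exactly 5 rows; each row is the pose to reach, as a shift and turn from the pose commanded when the call began, along the tool's axes at that moment; what a row does not reach only later rows make up. A row lasts 1/10 s, in which the tool goes at most 50 mm and 8.59 degrees, less where a joint would pass 70% of its speed; a pose out of reach is approached as far as the arm can. A call with a gripper value outside its range is refused whole. "jaw" is the opening, from 0 (shut) to 1 (fully open), set as the call begins (left out, the last holds). The fingers move at their own pace and stop on an object; the grip force is fixed at half the most. Time passes only in rows, so rows that repeat a pose let the fingers close, or fill a call up. It gives the time, the measured TCP pose, the force, the opening and the grip force at its end, in the units of the state.
- get_obs(): the state, without advancing time (a new reading comes with each control period).
- snapshot(name): name is "side" or "top"; returns a dict with "img" (384x512x3 uint8, red, green, blue), "range_z" (384x512 float32, m along the optical axis (not along the pixel's ray), 0 where there is no reading), "fx", "fy", "cx", "cy" (pixels), "R" (3x3) and "t" (3): a world point X has camera coordinates R X + t. Camera axes: x right, y down, z forward; pixel columns grow to the right and rows downward; lengths in m; the calibration is good to about 2 mm. A picture is of the moment at which its call begins.
- close_job(): hands the job in; it is judged then, once.
The state is a dict: "time": time; "joint_positions": joint angles; "qvel": joint speeds; "joint_torque": joint torques, N m; "tool_pos": TCP position; "ee_rot": TCP orientation; "wrist_force": force on the tool from outside, world axes, zero at the start; "wrist_torque": the same for the moment, N m; "width": finger opening in m; "finger_force": force on a finger pad.
Only numpy, scipy, OpenCV 4.12 (cv2) and the standard library are available. Lean on these libraries where they do the work, as an engineer would, in place of code of your own. Each camera call takes 0.05 s, during which the arm holds its last target. There are 200 camera calls.

### The job

Swing the carton's flap back well past upright so that it stays open, take the orange spring clamp out of the carton, and clip it straight over the top edge of the leaning bundle of sheets at the green mark, pushed down until the black jaw pads grip wholly below the edge. Let go so that it grips by itself, leave the flap open, and leave all the other things on the table and in the carton where they are.

Things in the scene. Friction and masses are not known exactly. Their poses are not given: they have to be found in the camera images.
- carton: Fixed cardboard carton, 230 (x) x 160 (y) x 125 high, walls and floor 5 thick, open on top but for a hinged flap on its +y rim. Origin: centre of underside, z up. A grey cradle on its floor, centred 30 towards -x, holds the clamp upright: a tongue 5 thick across x, up to 27 above the underside, stands between the jaws, with cheeks 25 high (gap 40) either side in y.
- flap (a joint): Angle of the carton's flap (rad): 0 closed, 1.57 upright, 2.3 its stop, leaning out beyond the +y wall. Starts ajar, 0.35 to 0.8. A stiff crease: it stays where it is left; about 1 N at the free edge moves it. The flap is 226 wide along the carton's x, 110 long, 4 thick.
- flap_edge (a point): Middle of the flap's free edge (moves with the flap), 110 from the hinge. Its y axis points from the free edge to the hinge.
- flap_hinge (a point): Point on the flap's hinge line, mid-width, on the carton's +y rim, 125 above the table. The hinge runs along the carton's x.
- clamp: Orange spring clamp, 109 long, about 90 g, upright in the carton, handles up. Origin on the pivot pin (along x, 26 long, radius 9); +z to the handles, -z to the jaws; closes along y. This frame belongs to the half whose jaw is at -y; the other half turns about x by joint clamp_jaw, so the clamp's middle plane is this frame turned about x by +half that angle.
- clamp_jaw (a joint): Opening angle of the clamp (rad): 0 at rest, 0.5 fully squeezed; about 0.13 when gripping the bundle, where the pads lie flat. Only opens by squeezing the handles.
- clamp_mouth (a point): At (0, 0, -38) in the clamp's frame: between the centres of the black jaw pads. Pads are 30 wide (x), 20 long, from z = -28 to -48; gap between them 9 at rest, about 28 fully squeezed. Axes as clamp.
- clamp_grip (a point): At (0, 0, 55) in the clamp frame: midway between the two black round handle ends (bars along x, radius 6, 26 long, centred at y = -22 and +22: 56 over the outside at rest). Squeezing them together along y opens the jaws; at the stop they are about 27 over the outside and 60 from the pivot. It takes 7 N to begin, 14 N at the stop.
- rack: Blue rack, fixed to the table, base 160 (x) x 220 (y), that holds the bundle leaning 35 degrees from vertical, its top towards -x of the rack. Origin: centre of the underside.
- bundle: Fixed bundle of sheets in the rack: 14 thick (x), 204 wide (y), 150 tall (z, up along the slope), blue cover on the +x face and brown board on the -x face. Origin: middle of its lower edge. The upper 75 is free on both faces.
- edge_mid (a point): Middle of the bundle's top edge, marked by a green band 40 wide, in the middle of its thickness, about 140 above the table. Axes as the bundle: x across its thickness, y along the edge, z up along the slope.
- pack: Banded pack of red-topped cards, 45 x 85 x 40 high, loose in the carton beside the clamp; leave alone. Origin: centre of underside.
- stack_a: Banded stack of blue-topped cards, 65 x 95 x 60 high, loose; leave alone. Origin: centre of underside.
- stack_b: Banded stack of red-topped cards, 65 x 95 x 45 high, loose; leave alone. Origin: centre of underside.
- stack_c: Banded stack of green-topped cards, 65 x 95 x 30 high, loose; leave alone. Origin: centre of underside.
- tape: Yellow tape roll lying flat, 90 diameter, 24 high, loose; leave alone. Origin: centre of underside.
- glue: White glue jar with red cap, 56 diameter, 100 high, loose; leave alone. Origin: centre of underside.
There are look-alikes about, which are no part of the job. What is shaped like the clamp but purple is not meant.

How it is judged:
On the way, in this order (a step that is already met when the one before it is completed fails the run):
1. the carton's flap stands open past upright (more than 1.75 rad) (value of joint flap above 1.75 rad), for 0.2 s.
2. the clamp is lifted out of the carton (pivot more than 165 mm above the carton's underside) (z of clamp in the frame of carton above 0.165 m), for 0.1 s.
At the end, for the whole second after the job is handed in: Released clamp rests gripping the bundle (over 3 N, jaw 0.06-0.22 rad, under 20 mm/s): mouth within 30 mm of the mark along the edge, within 9 mm of mid-thickness, 8-34 mm below the edge; z within 0.3 rad of the slope, x of the edge; flap over 1.65 rad (y of clamp_mouth in the frame of edge_mid between -0.03 and 0.03 m and z of clamp_mouth in the frame of edge_mid between -0.034 and -0.008 m and x of clamp_mouth in the frame of edge_mid between -0.009 and 0.009 m and angle between the z axis of clamp and the z axis of edge_mid, either way round below 0.3 rad and angle between the x axis of clamp and the y axis of edge_mid, either way round below 0.3 rad and value of joint clamp_jaw between 0.06 and 0.22 rad and contact force between clamp and bundle above 3 N and linear speed of clamp below 0.02 m/s and value of joint flap above 1.65 rad); the robot touches nothing.
It fails at once if a bystander (card pack in the carton, card stack, tape roll or glue jar) moved more than 30 mm (distance of any of pack, stack_a, stack_b, stack_c, tape, glue from where it was at the start of the episode above 0.03 m).
It also fails if it takes over 54 s, if anything falls off the work surface, if the arm or the gripper's body presses on something with over 40 N, if the wrist force passes 120 N, or if a joint passes its speed limit or range.

## Working session

There is one attempt and no reset: what is moved stays moved. The work goes in short steps, Python scripts to look and compute and a tool call to move; the robot and the scene stay as the last step left them, time stands still between calls to the robot, and variables do not carry over. Pictures are saved under pics/ and viewed, at most 10 in all, crops included, and the job is handed in when it is done.

Besides the shell and the picture viewer there is one more tool, called after ">>>" as name(argument=value, ...), one argument or row to a line, values as JSON. carry_out: Moves the arm, as the interface text tells. Its arguments: {"type":"object","properties":{"commands":{"type":"array","items":{"type":"array","items":{"type":"number"}}},"jaw":{"type":"number"}},"required":["commands"]}

```bash
mkdir -p pics; ls
cat > h.py <<'E'
from bench import *
import numpy as np, cv2
from scipy.spatial.transform import Rotation as Ro
def cloud(s):
    z=s["range_z"].astype(float);v,u=np.mgrid[:384,:512]
    P=np.stack([(u-s["cx"])/s["fx"]*z,(v-s["cy"])/s["fy"]*z,z],-1)
    W=(P-np.asarray(s["t"]))@np.asarray(s["R"]); W[z==0]=np.nan
    return W
def save(s,n): cv2.imwrite("pics/"+n,cv2.resize(s["img"][:,:,::-1],None,fx=1.5,fy=1.5,interpolation=cv2.INTER_CUBIC))
E
python3 - <<'E'
from h import *
import pickle
for n in("side","top"):
    s=snapshot(n);save(s,n+"0.png");pickle.dump(s,open(n+"0.pkl","wb"));print(n,s["R"],s["t"])
o=get_obs();print(o)
E
```

```text
pics
side [[-0.69451679 -0.71921711 -0.01931765]
 [-0.46335006  0.46765491 -0.75273209]
 [ 0.55041179 -0.51383424 -0.65804348]] [0.37595803 0.36160723 0.82854377]
top [[-0.00287932 -0.99989471 -0.01422281]
 [-0.98457532  0.00532276 -0.17488028]
 [ 0.17493757  0.01349989 -0.98448697]] [-0.01740983  0.5732489   0.88185818]
{'time': 0.1, 'joint_positions': array([-1.37707874e+00,  8.78796534e-02,  1.37210884e+00, -3.04182258e-05,
        1.68361890e+00, -1.03082744e-01]), 'qvel': array([ 0.00055827, -0.00060668, -0.00464362, -0.00064189,  0.00133804,
        0.00044258]), 'joint_torque': array([ 1.79269973e-03, -3.41251624e+01, -3.03302050e+01,  7.18844938e-02,
        3.04319803e-02, -9.78022058e-05]), 'tool_pos': array([ 0.16075037, -0.52545371,  0.20441913]), 'ee_rot': array([-3.13958549e+00, -1.77246316e-04,  2.96796762e-01]), 'wrist_force': array([ 0.27975022, -0.23390559,  0.05776467]), 'wrist_torque': array([-0.0122208 , -0.0463304 , -0.00887552]), 'finger_force': 0.0, 'width': 0.09380371842999577}
```

View pics/side0.png

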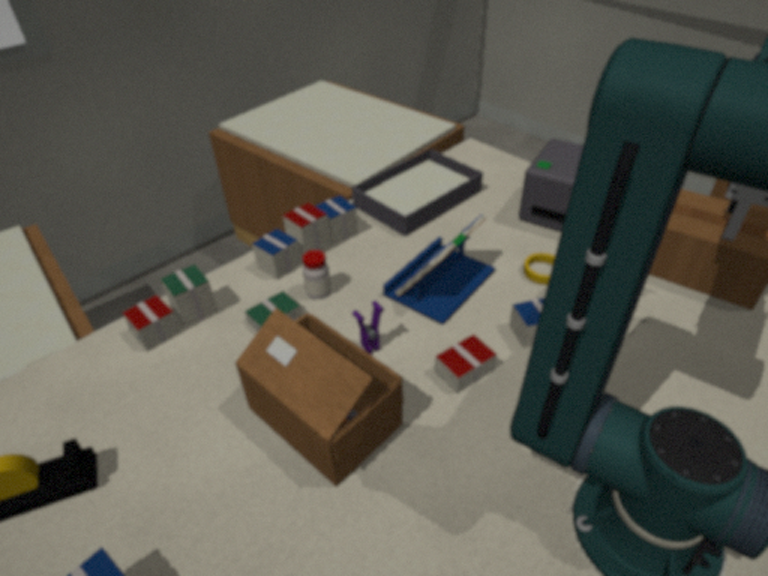

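View pics/top0.png

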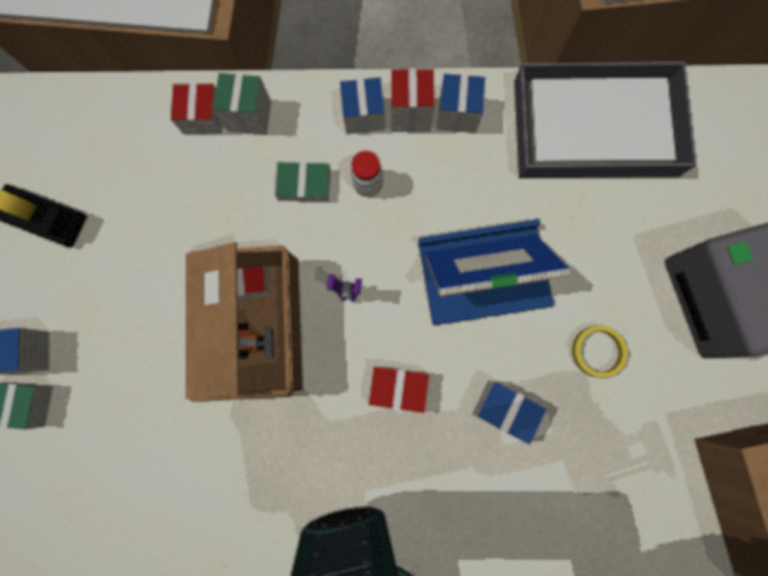

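Run:
```python
from h import *
import pickle
a=[]
T=pickle.load(open("top0.pkl","rb"));S=pickle.load(open("side0.pkl","rb"))
c=cv2.resize(T["img"][150:275,115:240],(580,580),interpolation=cv2.INTER_CUBIC)[:,:,::-1]
cv2.imwrite("pics/crop1.png",c)
W=cloud(T)
def pr(l):
    for u,v in l: print((u,v),np.round(W[int(v/1.5),int(u/1.5)],3))
print("flap");pr([(192,255),(232,250),(192,390),(232,390),(212,320)])
print("rim");pr([(296,250),(296,385),(270,248),(270,396)])
print("clamp");pr([(262,342),(245,342),(250,330),(250,352),(250,280)])
print("bundle edge");pr([(440,290),(505,281),(560,270),(505,277),(505,285)])
print("others");pr([(303,180),(366,165),(400,388),(512,410),(578,350),(347,287)])
# flap plane
m=W[int(262/1.5):int(385/1.5),int(195/1.5):int(230/1.5)].reshape(-1,3)
m=m[np.isfinite(m).all(1)];c0=m.mean(0);n=np.linalg.svd(m-c0)[2][2];print("flap c,n",c0,n*np.sign(n[2]))
# green
for Q,nm in((T,"top"),(S,"side")):
    i=Q["img"].astype(int);g=(i[...,1]>i[...,0]+50)&(i[...,1]>i[...,2]+50);w=cloud(Q);p=w[g];v=np.argwhere(g)
    k=(p[:,0]>.3)&(p[:,0]<.7)&(abs(p[:,1]+.2)<.2)&(p[:,2]>.1);p=p[k];print(nm,k.sum(),p.mean(0),p.min(0),p.max(0))
# bundle blue-face plane from top
m=W[int(240/1.5):int(275/1.5),int(455/1.5):int(540/1.5)].reshape(-1,3);m=m[np.isfinite(m).all(1)];c0=m.mean(0);n=np.linalg.svd(m-c0)[2][2];print("bundle",c0,n*np.sign(n[2]))
```

```text
flap
(192, 255) [0.596 0.284 0.135]
(232, 250) [0.595 0.209 0.179]
(192, 390) [0.386 0.271 0.137]
(232, 390) [0.387 0.199 0.18 ]
(212, 320) [0.491 0.24  0.157]
rim
(296, 250) [0.636 0.144 0.002]
(296, 385) [0.394 0.12  0.103]
(270, 248) [0.61  0.162 0.125]
(270, 396) [0.375 0.163 0.087]
clamp
(262, 342) [0.464 0.195 0.029]
(245, 342) [0.462 0.214 0.063]
(250, 330) [0.48  0.201 0.087]
(250, 352) [0.446 0.198 0.094]
(250, 280) [0.572 0.215 0.047]
bundle edge
(440, 290) [ 0.537 -0.107  0.142]
(505, 281) [ 0.551 -0.207  0.14 ]
(560, 270) [ 0.567 -0.293  0.144]
(505, 277) [ 0.558 -0.207  0.142]
(505, 285) [ 0.565 -0.234  0.012]
others
(303, 180) [0.757 0.128 0.033]
(366, 165) [0.757 0.01  0.102]
(400, 388) [ 0.387 -0.044  0.046]
(512, 410) [ 0.351 -0.226  0.064]
(578, 350) [ 0.449 -0.352  0.026]
(347, 287) [0.556 0.045 0.056]
flap c,n [0.48793493 0.23947307 0.1586764 ] [-0.03078128  0.50126971  0.86474343]
top 61 [ 0.55087006 -0.20658081  0.14101962] [ 0.54464352 -0.2229705   0.13577696] [ 0.5573548  -0.19057667  0.14570751]
side 12 [ 0.5489614  -0.20716759  0.14053092] [ 0.54506444 -0.21805378  0.13843427] [ 0.55239149 -0.19601157  0.1433204 ]
bundle [ 0.6030671  -0.20829546  0.0796641 ] [0.81040971 0.12262485 0.57288676]
```

View pics/crop1.png

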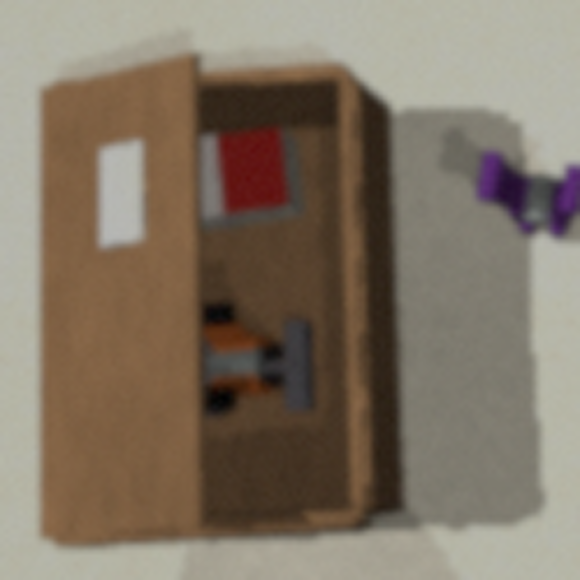

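The top view shows the orange clamp's handles closing along the carton's x, at crop pixels (215,313) and (215,400). The flap hinge is on the world +y side, and the bundle's green mark is at about (505,281). I'll push the flap with the fingers shut.

```bash
cat >> h.py <<'E'
def go(p,R):
    o=get_obs();R0=Ro.from_euler("xyz",o["ee_rot"])
    if not isinstance(R,Ro): R=Ro.from_euler("xyz",R)
    print("t",o["time"],"at",np.round(o["tool_pos"],4),np.round(o["ee_rot"],3),"w",round(o["width"],4),"F",np.round(o["wrist_force"],1),"j",np.round(o["joint_positions"],2))
    print("CMD",np.round(np.r_[R0.inv().apply(np.array(p)-o["tool_pos"]),(R0.inv()*R).as_rotvec()],4).tolist())
E
python3 -c "
from h import *
go([.49,.14,.26],[np.pi,0,1.632])"
```

```text
t 0.1 at [ 0.1608 -0.5255  0.2044] [-3.14  -0.     0.297] w 0.0938 F [ 0.3 -0.2  0.1] j [-1.38  0.09  1.37 -0.    1.68 -0.1 ]
CMD [0.5095, -0.5402, -0.0544, -0.0016, -0.0015, -1.3352]
```

>>> carry_out(
  commands=[
    [0.51,-0.54,-0.055,0,0,-1.335],
    [0.51,-0.54,-0.055,0,0,-1.335],
    [0.51,-0.54,-0.055,0,0,-1.335],
    [0.51,-0.54,-0.055,0,0,-1.335],
    [0.51,-0.54,-0.055,0,0,-1.335],
  ],
  jaw=0,
)

```text
time: 0.6
tool_pos: [0.2718, -0.3005, 0.2236]
ee_rot: [-3.141, -0.001, 1.052]
wrist_force: [0.8, 0.5, -0.1]
width: 0.0573
finger_force: 0.0
```

```bash
python3 -c "
from h import *
go([.49,.14,.26],[np.pi,0,1.632])"
```

```text
t 0.6 at [ 0.2718 -0.3005  0.2236] [-3.141e+00 -1.000e-03  1.052e+00] w 0.0573 F [ 0.8  0.5 -0.1] j [-0.98 -0.24  1.64  0.    1.74 -0.46]
CMD [0.4908, -0.0289, -0.0362, -0.0002, -0.0006, -0.5799]
```

>>> carry_out(
  commands=[
    [0.49,-0.03,-0.036,0,0,-0.58],
    [0.49,-0.03,-0.036,0,0,-0.58],
    [0.49,-0.03,-0.036,0,0,-0.58],
    [0.49,-0.03,-0.036,0,0,-0.58],
    [0.49,-0.03,-0.036,0,0,-0.58],
  ],
)

```text
time: 1.1
tool_pos: [0.3831, -0.0774, 0.2422]
ee_rot: [3.141, 0.0, 1.629]
wrist_force: [1.1, 0.1, -1.0]
width: 0.0175
finger_force: 0.0
```

```bash
python3 -c "
from h import *
go([.49,.14,.26],[np.pi,0,1.632])"
```

```text
t 1.1 at [ 0.3831 -0.0774  0.2422] [3.141 0.    1.629] w 0.0175 F [ 1.1  0.1 -1. ] j [-0.34 -0.28  1.63 -0.    1.79 -0.4 ]
CMD [0.2109, 0.1193, -0.0179, 0.0003, 0.0004, -0.0033]
```

>>> carry_out(
  commands=[
    [0.21,0.12,-0.018,0,0,0],
    [0.21,0.12,-0.018,0,0,0],
    [0.21,0.12,-0.018,0,0,0],
    [0.21,0.12,-0.018,0,0,0],
    [0.21,0.12,-0.018,0,0,0],
  ],
)

```text
time: 1.6
tool_pos: [0.4913, 0.1395, 0.2597]
ee_rot: [-3.141, 0.0, 1.628]
wrist_force: [-0.3, -0.6, -0.9]
width: 0.001
finger_force: 0.0
```

```bash
python3 -c "
from h import *
go([.49,.155,.15],[np.pi,0,1.632])"
```

```text
t 1.6 at [0.4913 0.1395 0.2597] [-3.141  0.     1.628] w 0.001 F [-0.3 -0.6 -0.9] j [ 0.17 -0.    1.36 -0.    1.79  0.11]
CMD [0.0156, -0.0003, 0.1097, -0.0007, 0.0001, -0.0037]
```

>>> carry_out(
  commands=[
    [0.015,0,0.05,0,0,0],
    [0.015,0,0.1,0,0,0],
    [0.015,0,0.11,0,0,0],
    [0.03,0,0.11,0,0,0],
    [0.045,0,0.11,0,0,0],
  ],
)

```text
time: 2.1
tool_pos: [0.4897, 0.1827, 0.1527]
ee_rot: [3.138, -0.001, 1.625]
wrist_force: [1.2, 0.5, 0.5]
width: 0.0004
finger_force: 0.0
```

>>> carry_out(
  commands=[
    [0.01,0,-0.01,0,0,0],
    [0.025,0,-0.025,0,0,0],
    [0.04,0,-0.035,0,0,0],
    [0.055,0,-0.045,0,0,0],
    [0.07,0,-0.05,0,0,0],
  ],
)

```text
time: 2.6
tool_pos: [0.4856, 0.2538, 0.2039]
ee_rot: [3.136, -0.002, 1.627]
wrist_force: [0.9, 0.1, 0.2]
width: 0.0005
finger_force: 0.5
```

>>> carry_out(
  commands=[
    [0.02,0,-0.005,0,0,0],
    [0.04,0,-0.005,0,0,0],
    [0.055,0,-0.005,0,0,0],
    [0.07,0,-0.002,0,0,0],
    [0.08,0,0,0,0,0],
  ],
)

```text
time: 3.1
tool_pos: [0.4797, 0.333, 0.1998]
ee_rot: [-3.141, 0.0, 1.628]
wrist_force: [-0.2, -0.7, -0.1]
width: 0.0007
finger_force: 0.3
```

Run:
```python
from h import *
go([.46,.15,.32],[np.pi,0,1.632])
s=snapshot("top");save(s,"top1.png")
```

```text
t 3.1 at [0.4797 0.333  0.1998] [-3.141  0.     1.628] w 0.0007 F [-0.2 -0.7 -0.1] j [0.51 0.16 1.3  0.   1.68 0.45]
CMD [-0.1816, -0.0301, -0.1202, -0.0004, 0.0, -0.0044]
```

View pics/top1.png

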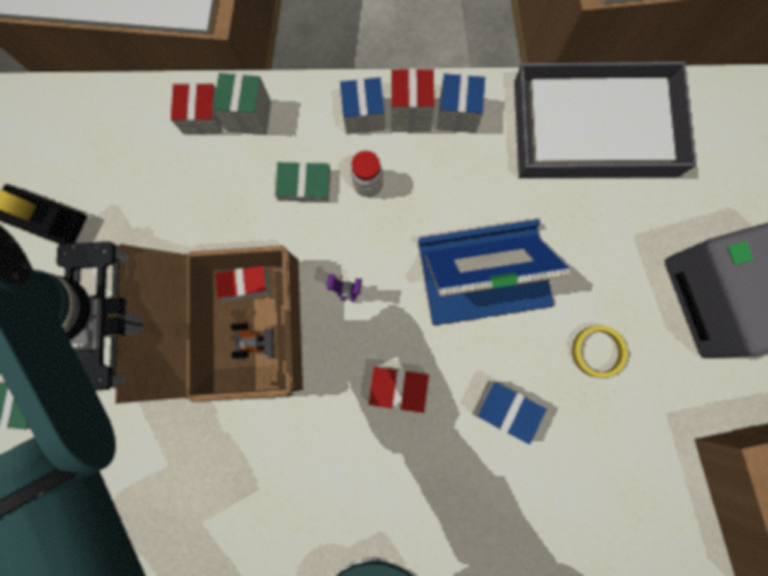

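The flap is folded well back. The clamp is now in clear view, with its handle ends at about (238,328) and (238,354).

Run:
```python
from h import *
s=snapshot("top");W=cloud(s);i=s["img"].astype(int)
box=np.zeros((384,512),bool);box[195:255,150:188]=1
org=box&(i[...,0]>i[...,2]*1.8+20)&(W[...,2]>.045)
blk=box&(i.max(-1)<45)&(W[...,2]>.085)
for n,m in(("org",org),("blk",blk)):
    p=W[m];print(n,len(p),p.mean(0),p.min(0),p.max(0))
p=W[blk];
for k in(p[:,0]>p[:,0].mean(),p[:,0]<p[:,0].mean()):print(p[k].mean(0),p[k].max(0),p[k].min(0),k.sum())
# flap plane
m=W[175:255,85:118].reshape(-1,3);m=m[np.isfinite(m).all(1)];c=m.mean(0);n=np.linalg.svd(m-c)[2][2];print("flap",c,n,np.arctan2(abs(n[1]),abs(n[2])))
# carton rims
for v in(200,215,230,245): 
  r=[(u,np.round(W[v,u],3).tolist()) for u in range(186,202)];print([x for x in r if .118<x[1][2]<.13])
for u in(140,160,180):
  r=[np.round(W[v,u],3).tolist() for v in list(range(160,180))+list(range(255,270))];print([x for x in r if .118<x[2]<.13])
```

```text
org 110 [0.48213639 0.21209374 0.07246225] [0.44516139 0.19491265 0.0450599 ] [0.54880481 0.25630607 0.11541483]
blk 87 [0.46184521 0.20884964 0.11359194] [0.4359238  0.19489942 0.10917324] [0.49035857 0.22320153 0.11735484]
[0.48439224 0.21026031 0.11409913] [0.49035857 0.22320153 0.11633861] [0.48045954 0.19835847 0.1107211 ] 42
[0.44080132 0.20753302 0.11311856] [0.44528852 0.21871395 0.11735484] [0.4359238  0.19489942 0.10917324] 45
flap [0.48668344 0.32255967 0.17487843] [ 0.05619941 -0.87196468  0.48633241] 1.0620276501070298
[(190, [0.524, 0.136, 0.126]), (191, [0.524, 0.134, 0.124]), (192, [0.525, 0.132, 0.122]), (193, [0.525, 0.129, 0.121])]
[(190, [0.489, 0.135, 0.126]), (191, [0.489, 0.132, 0.126]), (192, [0.489, 0.13, 0.124]), (193, [0.489, 0.128, 0.123]), (194, [0.489, 0.126, 0.122])]
[(191, [0.454, 0.131, 0.125]), (192, [0.454, 0.129, 0.126]), (193, [0.454, 0.127, 0.122]), (194, [0.454, 0.125, 0.122])]
[(191, [0.419, 0.13, 0.127]), (192, [0.419, 0.128, 0.125]), (193, [0.419, 0.127, 0.121]), (194, [0.419, 0.124, 0.124]), (195, [0.419, 0.122, 0.119])]
[[0.608, 0.259, 0.125], [0.605, 0.259, 0.125], [0.602, 0.258, 0.129], [0.6, 0.259, 0.125], [0.379, 0.247, 0.125], [0.376, 0.246, 0.126], [0.374, 0.247, 0.124], [0.372, 0.248, 0.122]]
[[0.61, 0.212, 0.122], [0.607, 0.211, 0.126], [0.604, 0.21, 0.128], [0.603, 0.212, 0.122], [0.383, 0.201, 0.125], [0.381, 0.2, 0.126], [0.376, 0.202, 0.121]]
[[0.613, 0.163, 0.122], [0.609, 0.162, 0.126], [0.607, 0.162, 0.127], [0.385, 0.155, 0.125], [0.383, 0.154, 0.128], [0.381, 0.154, 0.126], [0.378, 0.155, 0.124]]
```

>>> carry_out(
  commands=[
    [-0.03,0,-0.03,0,0,0],
    [-0.06,-0.01,-0.06,0,0,0],
    [-0.09,-0.02,-0.09,0,0,0],
    [-0.12,-0.02,-0.1,0,0,0],
    [-0.12,-0.02,-0.1,0,0,0],
  ],
  jaw=1,
)

```text
time: 3.7
tool_pos: [0.4678, 0.208, 0.3038]
ee_rot: [3.135, -0.001, 1.622]
wrist_force: [-0.7, 0.4, -0.7]
width: 0.0371
finger_force: 0.0
```

Run:
```python
from h import *
go([.4626,.209,.22],[np.pi,0,1.633])
```

```text
t 3.7 at [0.4678 0.208  0.3038] [ 3.135e+00 -1.000e-03  1.622e+00] w 0.0371 F [-0.7  0.4 -0.7] j [ 0.31 -0.    1.27 -0.    1.87  0.26]
CMD [0.0012, -0.0057, 0.0838, 0.0066, -0.0006, -0.0109]
```

>>> carry_out(
  commands=[
    [0.001,-0.005,0.03,0.005,0,-0.008],
    [0.001,-0.005,0.055,0.005,0,-0.008],
    [0.001,-0.005,0.08,0.005,0,-0.008],
    [0.001,-0.005,0.08,0.005,0,-0.008],
    [0.001,-0.005,0.08,0.005,0,-0.008],
  ],
)

```text
time: 4.2
tool_pos: [0.4614, 0.2117, 0.2197]
ee_rot: [-3.135, 0.0, 1.635]
wrist_force: [-0.7, 0.6, 0.3]
width: 0.0772
finger_force: 0.0
```

Run:
```python
from h import *
go([.4626,.209,.092],[np.pi,0,1.633])
```

```text
t 4.2 at [0.4614 0.2117 0.2197] [-3.135  0.     1.635] w 0.0772 F [-0.7  0.6  0.3] j [ 0.32 -0.    1.44  0.    1.71  0.25]
CMD [-0.0027, 0.0019, 0.1277, -0.0067, 0.0001, 0.002]
```

>>> carry_out(
  commands=[
    [-0.001,0.001,0.02,-0.002,0,0],
    [-0.001,0.001,0.045,-0.003,0,0],
    [-0.001,0.001,0.07,-0.003,0,0],
    [-0.001,0.001,0.08,-0.003,0,0],
    [-0.001,0.001,0.08,-0.003,0,0],
  ],
)

```text
time: 4.7
tool_pos: [0.4621, 0.2105, 0.1399]
ee_rot: [-3.138, 0.0, 1.635]
wrist_force: [-0.7, -0.5, 0.3]
width: 0.0937
finger_force: 0.0
```

Run:
```python
from h import *
go([.4626,.209,.092],[np.pi,0,1.633])
```

```text
t 4.7 at [0.4621 0.2105 0.1399] [-3.138  0.     1.635] w 0.0937 F [-0.7 -0.5  0.3] j [0.32 0.02 1.57 0.   1.55 0.25]
CMD [-0.0015, 0.0005, 0.0479, -0.0033, 0.0003, 0.0019]
```

>>> carry_out(
  commands=[
    [-0.001,0,0.02,-0.002,0,0],
    [-0.001,0,0.04,-0.002,0,0],
    [-0.001,0,0.048,-0.002,0,0],
    [-0.001,0,0.048,-0.002,0,0],
    [-0.001,0,0.048,-0.002,0,0],
  ],
)

```text
time: 5.2
tool_pos: [0.4634, 0.2098, 0.0938]
ee_rot: [3.139, -0.001, 1.635]
wrist_force: [-0.0, 0.5, 0.1]
width: 0.0941
finger_force: 0.0
```

>>> carry_out(
  commands=[
    [0,0,0,0,0,0],
    [0,0,0,0,0,0],
    [0,0,0,0,0,0],
    [0,0,0,0,0,0],
    [0,0,0,0,0,0],
  ],
  jaw=0,
)

```text
time: 5.7
tool_pos: [0.4624, 0.2094, 0.0923]
ee_rot: [3.141, 0.0, 1.635]
wrist_force: [0.1, 0.3, 0.8]
width: 0.0574
finger_force: 0.0
```

>>> carry_out(
  commands=[
    [0,0,0,0,0,0],
    [0,0,0,0,0,0],
    [0,0,0,0,0,0],
    [0,0,0,0,0,0],
    [0,0,0,0,0,0],
  ],
)

```text
time: 6.2
tool_pos: [0.4649, 0.2099, 0.0947]
ee_rot: [3.135, -0.001, 1.635]
wrist_force: [2.7, -0.1, 6.3]
width: 0.026
finger_force: 30.0
```

>>> carry_out(
  commands=[
    [0,0,-0.01,0,0,0],
    [0,0,-0.03,0,0,0],
    [0,0,-0.055,0,0,0],
    [0,0,-0.085,0,0,0],
    [0,0,-0.115,0,0,0],
  ],
)

```text
time: 6.7
tool_pos: [0.4609, 0.2092, 0.2072]
ee_rot: [-3.137, 0.001, 1.635]
wrist_force: [1.0, 0.6, -1.0]
width: 0.0259
finger_force: 30.0
```

>>> carry_out(
  commands=[
    [0,0,-0.03,0,0,0],
    [0,0,-0.06,0,0,0],
    [0,0,-0.09,0,0,0],
    [0,0,-0.11,0,0,0],
    [0,0,-0.11,0,0,0],
  ],
)

```text
time: 7.2
tool_pos: [0.4627, 0.2097, 0.3203]
ee_rot: [3.137, -0.001, 1.635]
wrist_force: [-0.4, -0.6, -1.9]
width: 0.0263
finger_force: 30.0
```

Run:
```python
from h import *
# target orientation: rack yaw a, tool z down slope, tool y = bundle x
a=.154;l=np.radians(35);Rb=Ro.from_euler("z",a)*Ro.from_euler("y",-l)
B=Rb.as_matrix();E=np.array([.5505,-.207,.1405])
R=Ro.from_matrix(np.c_[B[:,1],B[:,0],-B[:,2]])
np.savez("tgt.npz",B=B,E=E,R=R.as_matrix());print(B,R.as_euler("xyz"))
p=E+B[:,2]*.17
go(p,R); print(p)
s=snapshot("top");save(s,"top2.png");
```

```text
[[ 0.80945772 -0.15339201 -0.5667884 ]
 [ 0.12565138  0.98816542 -0.08798204]
 [ 0.57357644  0.          0.81915204]] [2.53072742 0.         1.72479633]
t 7.2 at [0.4627 0.2097 0.3203] [ 3.137e+00 -1.000e-03  1.635e+00] w 0.0263 F [-0.4 -0.6 -1.9] j [ 0.31 -0.    1.24  0.    1.9   0.25]
CMD [-0.4303, -0.0364, 0.0398, -0.6062, 0.0263, -0.0873]
[ 0.45414597 -0.22195695  0.27975585]
```

View pics/top2.png

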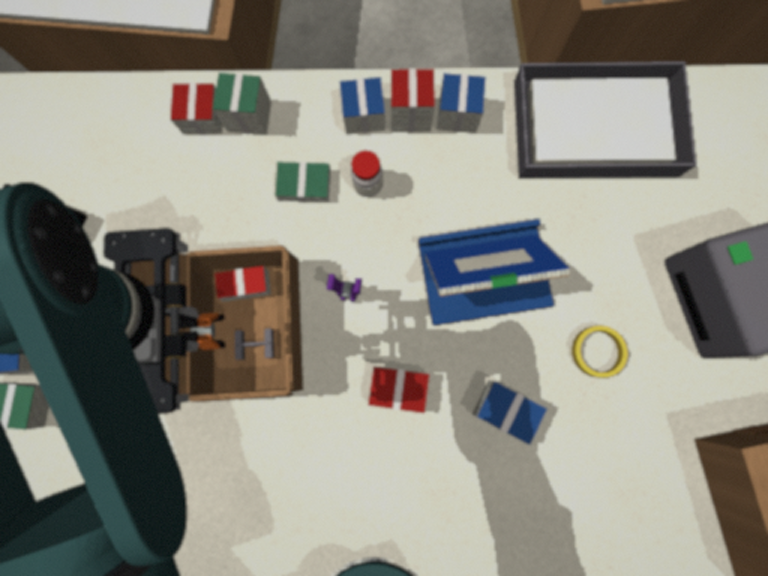

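The clamp is out and held, with its jaws at about (207,333), and the cradle is empty at (256,344). I'll move to hover over the bundle along its slope.

>>> carry_out(
  commands=[
    [-0.05,-0.005,0,-0.12,0.005,-0.018],
    [-0.1,-0.01,0,-0.24,0.01,-0.036],
    [-0.15,-0.015,0,-0.36,0.016,-0.054],
    [-0.2,-0.02,0,-0.48,0.022,-0.07],
    [-0.25,-0.03,0.01,-0.606,0.026,-0.087],
  ],
)

```text
time: 7.75
tool_pos: [0.449, -0.0286, 0.3078]
ee_rot: [2.562, -0.003, 1.725]
wrist_force: [-0.5, -1.0, -1.5]
width: 0.0262
finger_force: 30.0
```

Run:
```python
from h import *
d=np.load("tgt.npz");go(d["E"]+d["B"][:,2]*.17,Ro.from_matrix(d["R"]))
```

```text
t 7.75 at [ 0.449  -0.0286  0.3078] [ 2.562 -0.003  1.725] w 0.0262 F [-0.5 -1.  -1.5] j [-0.44 -0.58  1.81  0.32  1.42 -0.56]
CMD [-0.1919, -0.0356, 0.0094, -0.0311, -0.0027, -0.0019]
```

>>> carry_out(
  commands=[
    [-0.05,-0.01,0,-0.015,0,0],
    [-0.1,-0.02,0,-0.03,0,0],
    [-0.15,-0.03,0,-0.03,0,0],
    [-0.19,-0.036,0.009,-0.03,0,0],
    [-0.19,-0.036,0.009,-0.03,0,0],
  ],
)

```text
time: 8.25
tool_pos: [0.4521, -0.2229, 0.2744]
ee_rot: [2.542, -0.014, 1.716]
wrist_force: [-0.3, 1.2, -0.5]
width: 0.0266
finger_force: 30.0
```

>>> carry_out(
  commands=[
    [0,0,0,0,0,0],
    [0,0,0,0,0,0],
    [0,0,0,0,0,0],
    [0,0,0,0,0,0],
    [0,0,0,0,0,0],
  ],
)

```text
time: 8.75
tool_pos: [0.4543, -0.2182, 0.2819]
ee_rot: [2.534, -0.004, 1.725]
wrist_force: [-0.3, 0.2, -0.7]
width: 0.0258
finger_force: 30.0
```

Run:
```python
from h import *
d=np.load("tgt.npz");go(d["E"]+d["B"][:,2]*.17,Ro.from_matrix(d["R"]))
s=snapshot("side")
im=s["img"][100:260,210:410,::-1];cv2.imwrite("pics/side3.png",cv2.resize(im,None,fx=3.6,fy=3.6,interpolation=cv2.INTER_CUBIC))
# orange points in bundle frame
W=cloud(s);i=s["img"].astype(int);m=(i[...,0]>i[...,2]*1.8+20)&(i[...,0]>i[...,1]*1.3)
Q=(W-d["E"])@d["B"];k=m&(abs(Q).max(-1)<.2)
v=np.argwhere(k);p=Q[k];print(len(p));print(np.round(np.c_[v,p*1000],0)[::max(1,len(p)//30)].astype(int).tolist())
```

```text
t 8.75 at [ 0.4543 -0.2182  0.2819] [ 2.534 -0.004  1.725] w 0.0258 F [-0.3  0.2 -0.7] j [-0.93 -0.35  1.73  0.53  1.47 -1.06]
CMD [-0.0037, -0.0018, 0.0013, -0.0037, -0.0031, -0.0018]
402
[[128, 335, 12, 13, 174], [133, 325, 20, 5, 131], [134, 326, 16, 15, 139], [136, 318, 26, 12, 110], [138, 332, -4, 5, 137], [141, 331, -8, 17, 138], [147, 326, -12, 17, 110], [168, 207, 187, 177, -179], [169, 208, 182, 178, -177], [170, 207, 181, 183, -177], [171, 206, 180, 189, -176], [172, 207, 175, 191, -172], [173, 209, 169, 189, -171], [174, 213, 157, 186, -161], [176, 213, 152, 190, -163], [226, 314, -158, 148, -4], [227, 317, -166, 145, 0], [228, 318, -169, 147, 3], [229, 317, -169, 151, 1], [230, 317, -171, 155, 4], [231, 317, -172, 159, 5], [232, 316, -171, 166, 8], [233, 302, -147, 191, -11], [233, 324, -188, 153, 16], [234, 317, -177, 168, 8], [235, 302, -151, 196, -10], [235, 324, -192, 159, 17], [236, 319, -183, 174, 16], [237, 317, -182, 178, 11], [238, 317, -183, 182, 14], [239, 319, -189, 180, 14]]
```

View pics/side3.png

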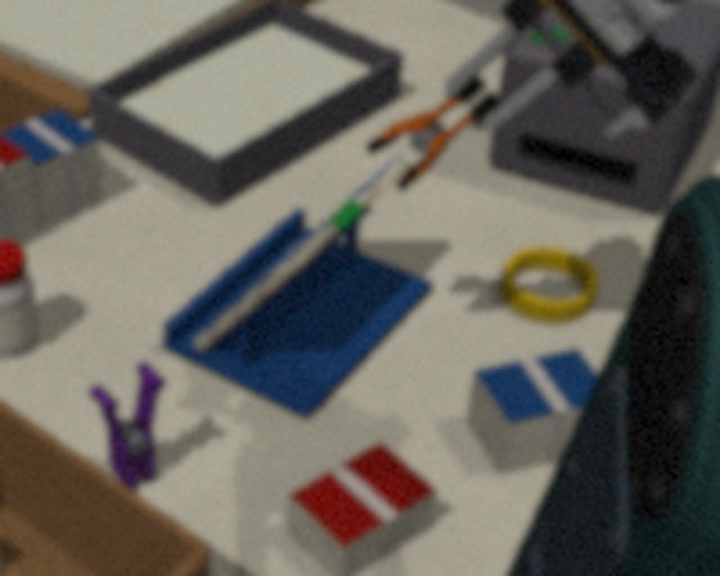

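The clamp hovers in line over the green mark, at crop (347,215), with jaws open at (375,145) and (405,180). I'll check the centring numerically.

Run:
```python
from h import *
d=np.load("tgt.npz");E,B=d["E"],d["B"]
o=get_obs();Rt=Ro.from_euler("xyz",o["ee_rot"]).as_matrix()
for n in("side","top"):
    s=snapshot(n);W=cloud(s);i=s["img"].astype(int)
    Q=(W-E)@B; T=(W-o["tool_pos"])@Rt
    m=(i[...,0]>i[...,2]*1.5+15)&(i[...,0]>i[...,1]*1.25)&(abs(T[...,0])<.03)&(abs(T[...,1])<.05)&(T[...,2]>.0)&(T[...,2]<.12)
    print(n,m.sum())
    for z in range(10,110,12):
        k=m&(T[...,2]*1000>=z)&(T[...,2]*1000<z+12)
        if k.sum()>3:
            y=T[k][:,1]*1000;x=T[k][:,0]*1000;a,b=y[y>0],y[y<=0]
            print(z,k.sum(),"x",x.min().round(),x.max().round(),"y+",(np.round(np.percentile(a,[5,50,95]),1) if len(a) else 0),"y-",(np.round(np.percentile(b,[5,50,95]),1) if len(b) else 0))
    g=(i[...,1]>i[...,0]+50)&(i[...,1]>i[...,2]+50)&(abs(Q).max(-1)<.05)
    print("green",g.sum(),np.round(Q[g].mean(0)*1000,1),np.round(Q[g].min(0)*1000),np.round(Q[g].max(0)*1000))
    e=(abs(Q[...,1])<.09)&(abs(Q[...,0])<.02)&(Q[...,2]>-.004)&(Q[...,2]<.006)&(i.min(-1)>100)
    if e.sum()>5:print("edge white",e.sum(),np.round(Q[e].mean(0)*1000,1),np.polyfit(Q[e][:,1],Q[e][:,0],1))
    f=(abs(Q[...,1])<.08)&(Q[...,2]>-.07)&(Q[...,2]<-.01)&(abs(Q[...,0])<.02)
    if f.sum()>5:print("face x",f.sum(),np.round(np.percentile(Q[f][:,0]*1000,[10,50,90]),1))
```

```text
side 113
10 14 x -4.0 13.0 y+ [ 8.9 10.9 12.5] y- [-8.6 -6.6 -6. ]
22 22 x -8.0 16.0 y+ [ 8.5 12.5 14.7] y- [-10.3  -7.2  -2.1]
34 33 x -10.0 15.0 y+ [11.4 16.4 18.6] y- [-12.4  -7.7  -3. ]
46 17 x -7.0 15.0 y+ [19.2 21.3 23.5] y- [-14.6 -12.6 -10.9]
58 18 x -7.0 14.0 y+ [21.6 25.2 27.2] y- [-15.3 -13.1 -11.3]
green 14 [-0.9 -1.   0.4] [ -4. -14.  -2.] [ 3. 12.  3.]
edge white 103 [ -1.  -11.    0.5] [ 0.01703315 -0.00077471]
face x 17 [-14.3   5.    5.3]
top 352
10 55 x -8.0 11.0 y+ [12.4 14.2 15.6] y- [-6.5 -4.3 -3. ]
22 67 x -9.0 12.0 y+ [10.7 15.3 18.4] y- [-7.8 -4.2 -3.4]
34 70 x -9.0 13.0 y+ [12.9 19.3 21. ] y- [-9.5 -4.2 -1.5]
46 54 x -9.0 12.0 y+ [20.8 23.4 25.2] y- 0
58 66 x -10.0 15.0 y+ [24.2 26.7 29.4] y- [-13.6 -12.6  -9.8]
70 17 x -10.0 13.0 y+ [26.7 28.1 29.6] y- 0
green 76 [0.9 0.  0.2] [ -6. -17.  -3.] [ 8. 17.  4.]
edge white 275 [-0.6 -3.3  0.1] [-0.00406115 -0.00064156]
face x 719 [6.6 7.4 8.4]
```

Run:
```python
from h import *
o=get_obs();Rt=Ro.from_euler("xyz",o["ee_rot"]).as_matrix()
s=snapshot("side");im=s["img"][105:165,300:365,::-1]
k=9.;im=cv2.resize(im,None,fx=k,fy=k,interpolation=cv2.INTER_CUBIC)
def pj(q):
    c=s["R"]@(Rt@np.array(q)+o["tool_pos"])+s["t"];return (int((c[0]/c[2]*s["fx"]+s["cx"]-300+.5)*k),int((c[1]/c[2]*s["fy"]+s["cy"]-105+.5)*k))
for y in(-.02,0,.02): cv2.line(im,pj((.013,y,-.03)),pj((.013,y,.11)),(255,255,0),1)
for z in(0,.0405,.09): cv2.line(im,pj((.013,-.03,z)),pj((.013,.03,z)),(0,255,255),1)
cv2.imwrite("pics/side4.png",im)
```

```text
(no output)
```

View pics/side4.png

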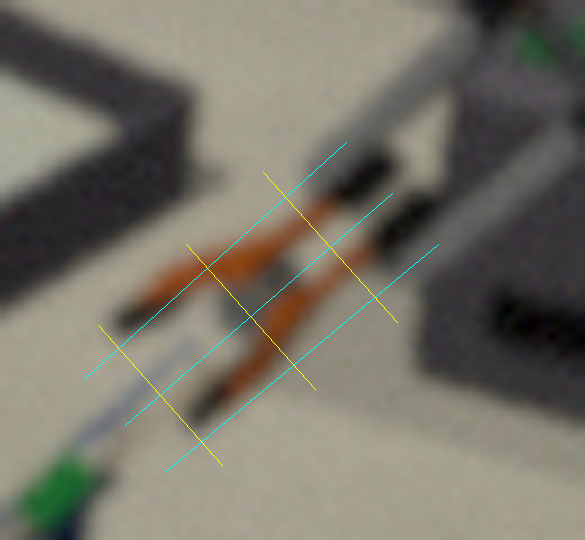

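Jaw tips are at (130,318) and (205,405). Compared with the tool axis, the clamp sits tilted about 0.075 rad in the hand, with the mouth about 6 mm to tool +y. I'll correct the tilt and the offset.

```bash
cat >> h.py <<'E'
d=np.load("tgt.npz") if __import__("os").path.exists("tgt.npz") else None
def place(h,dx=0,phi=.075,dy=0):
    E,B=d["E"],d["B"];go(E+B[:,2]*h+B[:,0]*(-.0017+dx)+B[:,1]*dy,Ro.from_matrix(d["R"])*Ro.from_rotvec([phi,0,0]))
E
python3 -c "
from h import *
place(.11)"
```

```text
t 8.95 at [ 0.4541 -0.2189  0.2814] [ 2.535 -0.004  1.724] w 0.026 F [-0.5  0.1 -0.6] j [-0.93 -0.35  1.73  0.53  1.47 -1.06]
CMD [-0.0032, -0.0028, 0.0611, 0.0708, -0.0033, -0.0031]
```

>>> carry_out(
  commands=[
    [-0.003,-0.003,0,0.035,-0.003,-0.003],
    [-0.003,-0.003,0.02,0.071,-0.003,-0.003],
    [-0.003,-0.003,0.045,0.071,-0.003,-0.003],
    [-0.003,-0.003,0.061,0.071,-0.003,-0.003],
    [-0.003,-0.003,0.061,0.071,-0.003,-0.003],
  ],
)

```text
time: 9.45
tool_pos: [0.4861, -0.2157, 0.2264]
ee_rot: [2.609, -0.005, 1.726]
wrist_force: [-0.1, 0.1, -2.3]
width: 0.026
finger_force: 30.0
```

>>> carry_out(
  commands=[
    [0,0,0,0,0,0],
    [0,0,0,0,0,0],
    [0,0,0,0,0,0],
    [0,0,0,0,0,0],
    [0,0,0,0,0,0],
  ],
)

```text
time: 9.95
tool_pos: [0.4864, -0.2173, 0.23]
ee_rot: [2.606, 0.0, 1.724]
wrist_force: [-0.2, 0.6, -0.0]
width: 0.0262
finger_force: 30.0
```

Run:
```python
from h import *
place(.053)
E,B=d["E"],d["B"]
s=snapshot("side");im=s["img"][115:180,285:355,::-1]
k=8.5;im=cv2.resize(im,None,fx=k,fy=k,interpolation=cv2.INTER_CUBIC)
def pj(q):
    c=s["R"]@(B@np.array(q)+E)+s["t"];return (int((c[0]/c[2]*s["fx"]+s["cx"]-285+.5)*k),int((c[1]/c[2]*s["fy"]+s["cy"]-115+.5)*k))
for x in(-.02,0,.02): cv2.line(im,pj((x,.013,-.03)),pj((x,.013,.12)),(255,255,0),1)
for z in(0,.035,.07): cv2.line(im,pj((-.03,.013,z)),pj((.03,.013,z)),(0,255,255),1)
cv2.imwrite("pics/side5.png",im)
```

```text
t 9.95 at [ 0.4864 -0.2173  0.23  ] [2.606 0.    1.724] w 0.0262 F [-0.2  0.6 -0. ] j [-0.81 -0.26  1.74  0.44  1.36 -0.99]
CMD [0.0004, 0.0045, 0.0574, 0.0002, 0.0006, -0.0007]
```

View pics/side5.png

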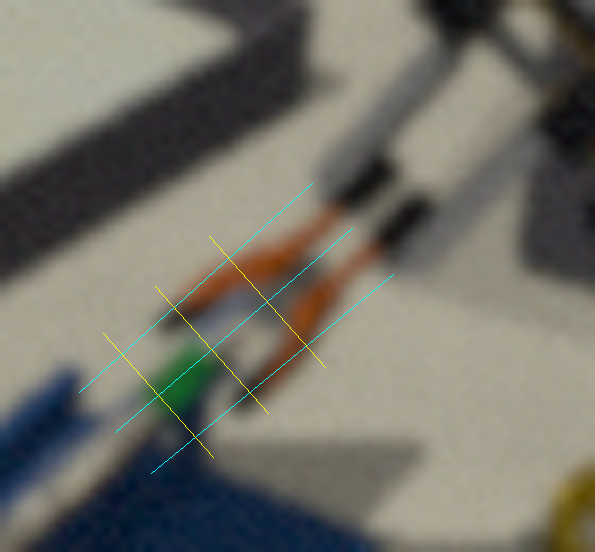

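Aligned: the tips at (175,315) and (247,395) straddle the slope axis, about 33 mm above the edge. Now pushing down the slope.

>>> carry_out(
  commands=[
    [0,0.001,0.01,0,0,0],
    [0,0.002,0.02,0,0,0],
    [0,0.003,0.032,0,0,0],
    [0,0.004,0.046,0,0,0],
    [0,0.005,0.057,0,0,0],
  ],
)

```text
time: 10.5
tool_pos: [0.5195, -0.2113, 0.1811]
ee_rot: [2.608, -0.002, 1.725]
wrist_force: [-29.3, -0.9, 31.0]
width: 0.0265
finger_force: 30.0
```

>>> carry_out(
  commands=[
    [0,0,0,0,0,0],
    [0,0,0,0,0,0],
    [0,0,0,0,0,0],
    [0,0,0,0,0,0],
    [0,0,0,0,0,0],
  ],
)

```text
time: 11.0
tool_pos: [0.5194, -0.212, 0.183]
ee_rot: [2.606, -0.001, 1.724]
wrist_force: [0.2, -0.2, -0.9]
width: 0.026
finger_force: 30.0
```

Run:
```python
from h import *
place(.053)
E,B=d["E"],d["B"]
s=snapshot("side");im=s["img"][115:180,285:355,::-1]
k=8.5;im=cv2.resize(im,None,fx=k,fy=k,interpolation=cv2.INTER_CUBIC)
def pj(q):
    c=s["R"]@(B@np.array(q)+E)+s["t"];return (int((c[0]/c[2]*s["fx"]+s["cx"]-285+.5)*k),int((c[1]/c[2]*s["fy"]+s["cy"]-115+.5)*k))
for x in(-.02,.02): cv2.line(im,pj((x,.013,-.04)),pj((x,.013,.08)),(255,255,0),1)
for z in(0,-.02): cv2.line(im,pj((-.03,.013,z)),pj((.03,.013,z)),(0,255,255),1)
cv2.imwrite("pics/side6.png",im)
```

```text
t 11.0 at [ 0.5194 -0.212   0.183 ] [ 2.606e+00 -1.000e-03  1.724e+00] w 0.026 F [ 0.2 -0.2 -0.9] j [-0.75 -0.19  1.78  0.44  1.23 -0.98]
CMD [0.0001, -0.0003, -0.0001, -0.0002, -0.0002, -0.0009]
```

View pics/side6.png

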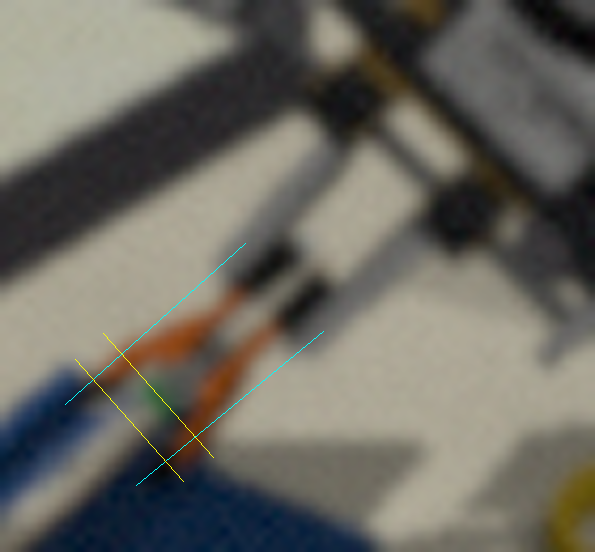

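Run:
```python
from h import *
E,B=d["E"],d["B"]
for n in("side","top"):
    s=snapshot(n);W=cloud(s);i=s["img"].astype(int);Q=(W-E)@B*1000
    near=(abs(Q[...,0])<40)&(abs(Q[...,1])<22)
    org=near&(i[...,0]>i[...,2]*1.5+15)&(i[...,0]>i[...,1]*1.25)&(Q[...,2]>-60)&(Q[...,2]<100)
    blk=near&(i.max(-1)<50)&(Q[...,2]>-60)&(Q[...,2]<90)
    print(n)
    for nm,m in(("org",org),("blk",blk)):
        for sg in(1,-1):
            q=Q[m&(Q[...,0]*sg>0)]
            if len(q)>3:print(nm,sg,len(q),"z pct",np.round(np.percentile(q[:,2],[0,5,50,95,100])),"y",np.round(np.percentile(q[:,1],[5,95])))
            h=np.histogram(q[:,2],bins=np.arange(-60,101,10))[0] if len(q) else 0;print(h)
```

```text
side
org 1 50 z pct [-16. -15.  15.  53.  62.] y [-6. 15.]
[ 0  0  0  0  5  8  8  8 10  4  3  3  1  0  0  0]
org -1 45 z pct [-15. -12.  18.  52.  66.] y [-3. 15.]
[ 0  0  0  0  5  4  4 12 12  3  2  2  1  0  0  0]
blk 1 16 z pct [-31. -27.  73.  76.  77.] y [-6. 16.]
[ 0  0  1  2  0  0  0  0  0  0  0  0  1 12  0  0]
blk -1 24 z pct [-33. -31. -14.  78.  80.] y [-0. 18.]
[ 0  0  2  6  5  0  0  0  0  0  0  0  0 10  1  0]
top
org 1 171 z pct [-26. -18.   5.  54.  73.] y [-7. 13.]
[ 0  0  0  6 32 28 31 29 13 15  5  5  1  6  0  0]
org -1 44 z pct [-12.  -4.  29.  71.  74.] y [ 5. 12.]
[ 0  0  0  0  2  2  1  7 10  7  5  3  3  4  0  0]
blk 1 13 z pct [-20. -19.  75.  78.  78.] y [ 7. 15.]
[ 0  0  0  1  1  0  0  0  0  0  0  0  0 11  0  0]
blk -1 11 z pct [-17.  21.  73.  76.  76.] y [ 3. 14.]
[0 0 0 0 1 0 0 0 0 0 0 1 1 8 0 0]
```

Depth puts the bars at z≈75 mm, so the mouth is about 22 mm below the edge. Releasing.

>>> carry_out(
  commands=[
    [0,0,0,0,0,0],
    [0,0,0,0,0,0],
    [0,0,0,0,0,0],
    [0,0,0,0,0,0],
    [0,0,0,0,0,0],
  ],
  jaw=0.85,
)

```text
time: 11.65
tool_pos: [0.5192, -0.212, 0.1829]
ee_rot: [2.607, -0.0, 1.724]
wrist_force: [-0.1, -0.7, -0.5]
width: 0.0624
finger_force: 0.0
```

>>> carry_out(
  commands=[
    [0,0,0,0,0,0],
    [0,0,0,0,0,0],
    [0,0,0,0,0,0],
    [0,0,0,0,0,0],
    [0,0,0,0,0,0],
  ],
)

```text
time: 12.15
tool_pos: [0.5194, -0.2119, 0.1829]
ee_rot: [2.606, -0.001, 1.724]
wrist_force: [0.2, -0.8, -0.5]
width: 0.0799
finger_force: 0.0
```

>>> carry_out(
  commands=[
    [0,0,-0.02,0,0,0],
    [0,0,-0.05,0,0,0],
    [0,0,-0.08,0,0,0],
    [0,0,-0.11,0,0,0],
    [0,0,-0.13,0,0,0],
  ],
)

```text
time: 12.65
tool_pos: [0.4535, -0.2225, 0.2972]
ee_rot: [2.604, 0.002, 1.724]
wrist_force: [1.0, -0.2, -0.1]
width: 0.0795
finger_force: 0.0
```

>>> carry_out(
  commands=[
    [0,0,0,0,0,0],
    [0,0,0,0,0,0],
    [0,0,0,0,0,0],
    [0,0,0,0,0,0],
    [0,0,0,0,0,0],
  ],
)

```text
time: 13.15
tool_pos: [0.4539, -0.2216, 0.2933]
ee_rot: [2.607, -0.003, 1.725]
wrist_force: [-0.3, 0.0, 0.4]
width: 0.0792
finger_force: 0.0
```

Run:
```python
from h import *
E,B=d["E"],d["B"]
for n in("side","top"):
    s=snapshot(n);W=cloud(s);i=s["img"].astype(int);Q=(W-E)@B*1000
    if n=="side": S=s
    else:
        m=W[175:255,85:118].reshape(-1,3);m=m[np.isfinite(m).all(1)];c=m.mean(0);nn=np.linalg.svd(m-c)[2][2];print("flap",np.pi-np.arctan2(abs(nn[1]),abs(nn[2])))
        T=s
    near=(abs(Q[...,0])<40)&(abs(Q[...,1])<25)
    blk=near&(i.max(-1)<50)&(Q[...,2]>40)&(Q[...,2]<90)
    org=near&(i[...,0]>i[...,2]*1.5+15)&(i[...,0]>i[...,1]*1.25)&(Q[...,2]>-60)&(Q[...,2]<100)
    for m in(blk,org):
      for sg in(1,-1):
        q=Q[m&(Q[...,0]*sg>0)]
        if len(q)>3:print(n,sg,len(q),np.round(q.mean(0),1),"z",q[:,2].min().round(),q[:,2].max().round())
a=cv2.resize(S["img"][100:200,250:390,::-1],(790,564),interpolation=cv2.INTER_CUBIC);cv2.imwrite("pics/side7.png",a)
```

```text
side 1 7 [18.   7.4 77.3] z 76.0 79.0
side -1 7 [-18.8   5.7  75.9] z 73.0 78.0
side 1 43 [11.9  9.9 19.8] z -16.0 61.0
side -1 47 [-12.5   6.1  18.9] z -16.0 64.0
flap 2.2058890588340665
top 1 45 [20.8 -0.1 75.3] z 70.0 78.0
top -1 32 [-15.3   1.5  75.6] z 72.0 78.0
top 1 190 [17.   3.2 21.2] z -28.0 77.0
top -1 125 [-11.5   3.   46.2] z 17.0 75.0
```

View pics/side7.png

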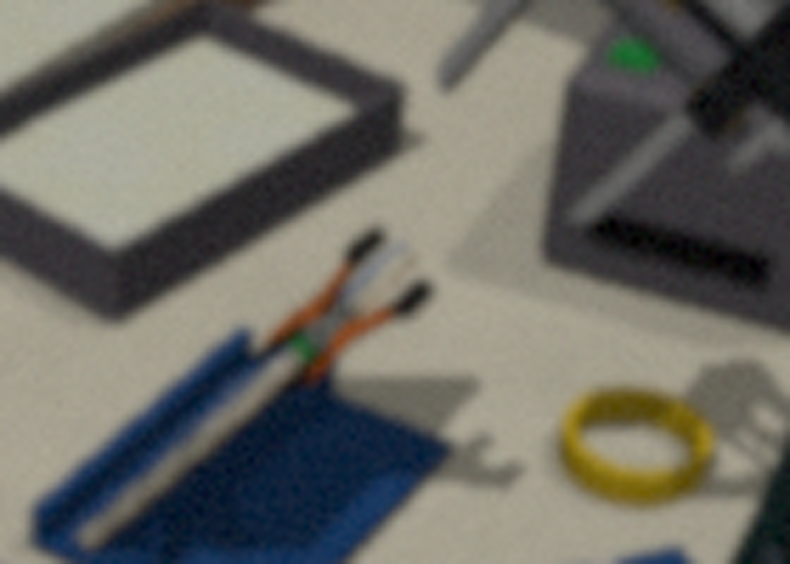

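The clamp grips the bundle on its own at the green mark, centred across the thickness. Its mouth is about 20 mm below the edge, the flap is at about 2.1 rad, and the gripper is clear.

```bash
python3 -c "
from bench import *
print(close_job())"
```

```text
the job is handed in; nothing more can be done
None
```

I handed the job in at about 13 s on the robot's clock: the flap is open at about 2.1 rad, and the orange clamp was lifted out and now grips the bundle by itself at the green mark, with its mouth about 20 mm below the edge; pushing it on gave a brief 43 N wrist-force spike, I didn't re-measure the other objects afterwards, and no verdict was returned.

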